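Hold a coin-sensor light guide in the beam tester

TASK

Check the tall light guide on the beam tester: first slide the lamp's shutter fully open by its pin, then lift the tallest of the three clear light guides out of the black rack, gripping it by its two broad frosted sides and never touching its narrow polished ends. Hold it upright in the light path, about midway between the lamp head and the receiver head and centred on the beam, with its polished ends facing the two lenses square-on and the guide touching neither head. The job finishes while you are still gripping it there, held still in the air; leave everything else on the table where it is.

Things in the scene. Friction and masses are not known exactly. Their poses are not given: they have to be found in the camera images.
- tall_guide_center (a point): the light guide to check, a clear acrylic block standing upright, 58 mm tall, the tallest of the three in the rack (42 g). This point is at its centre, 29 mm above its underside; its z is up, its y is the light path. Above a foot flange 22 (x) x 48 (y) x 4 mm high it is 18 mm thick in x and 35 mm long in y. The two broad frosted (whitish) sides face +x and -x, 18 mm apart: grip here. The two narrow polished clear ends face +y and -y: not to be touched
- short_guide_a_center (a point): a shorter light guide of the same section and foot, 40 mm tall, standing in another pocket of the rack; point at its centre, 20 mm above its underside; to be left alone
- short_guide_b_center (a point): the other 40 mm light guide, point at its centre; to be left alone
- rack: black plastic block, fixed to the table, 80 (x) x 200 (y) x 20 mm high, origin at the centre of its underside; three pockets 6 mm deep at y = -62, 0 and 62 mm hold the feet of the guides with 1 mm of play all round; each guide's y axis lies along the rack's y. Which pocket holds the tall guide varies
- tester: beam tester, fixed to the table: an aluminium rail 330 mm long along its y with the lamp head at the +y end and the receiver head at the -y end. Origin under the middle of the free gap, on the table; its y is the beam axis (receiver to lamp), z up. The beam, 8 mm across, is 95 mm above the table. Free gap from y = -65 mm (receiver lens) to y = 61 mm (shutter guide bars); heads reach 118 mm above the table at most, the rail below the gap 27 mm
- beam_mid (a point): the point on the beam axis midway between the heads, 95 mm above the table; axes as the tester's. The centre of the tall guide belongs here, its y axis along this y (either way round)
- shutter (a joint): travel in m of the steel shutter blade in front of the lamp lens: 0 is closed, 0.036 is fully open (at its stop); it slides along the tester's +x, stays where it is left, and takes about 1 N to move
- shutter_pin (a point): grip point on the shutter's upright steel pin, which moves with the blade: 10 mm in diameter, free from 118 mm to 148 mm above the table, this point at 139 mm; 65 mm from beam_mid along the tester's y. Below it are the guide bars, top at 118 mm; axes as the tester's
- fire_button: red plastic fire button 33 mm across, 44 mm tall, standing; bystander, origin under its centre
- ground_bar: copper ground bar with screws, 20 x 150 x 10 mm, lying along its y; bystander
- spacer_a: white nylon spacer, 18 mm across, 25 mm tall, standing between the rack and the tester; bystander
- spacer_b: white nylon spacer like the other, nearer to the robot; bystander
- screwdriver: screwdriver 190 mm long, lying along its x; bystander
- coin_sensor_body: black plastic coin-sensor body 90 x 110 x 48 mm; bystander
- solder_reel: solder reel 52 mm across, 40 mm tall; bystander
Things that resemble listed ones, but are neither listed nor needed, are in the scene too. Leave any blue look-alike of the part that bears tall_guide_center alone.

How it is judged (in metres and radians):
On the way, in this order (a step that is already met when the one before it is completed fails the run):
1. the shutter is slid fully open (value of joint shutter above 0.031 m), for 0.2 s.
2. the tall guide is gripped and lifted clear of the rack (height (world z) of tall_guide_center above 0.062 m and contact force between the fingers and tall_guide above 0.5 N and contact force between rack and tall_guide below 0.02 N), for 0.1 s.
At the end, for the whole second after the job is handed in: Shutter open over 31 mm. Tall guide gripped, still, touching no part of the tester: centre within 5 mm of the beam sideways, 12 mm in height, 20 mm of mid-gap along it; light path within 0.15 rad of the beam, upright within 0.15 rad (value of joint shutter above 0.031 m and contact force between the fingers and tall_guide above 0.5 N and contact force between tester and tall_guide below 0.02 N and x of tall_guide_center in the frame of beam_mid between -0.005 and 0.005 m and y of tall_guide_center in the frame of beam_mid between -0.02 and 0.02 m and z of tall_guide_center in the frame of beam_mid between -0.012 and 0.012 m and angle between the y axis of tall_guide_center and the y axis of beam_mid, either way round below 0.15 rad and angle between tall_guide_center's own z axis and vertical below 0.15 rad and linear speed of tall_guide below 0.02 m/s); the arm keeps its last pose, push and grip.
It fails at once if the robot touches a polished end of the tall guide (contact force between any of the arm, the fingers and tall_guide_c4 above 0.3 N or contact force between any of the arm, the fingers and tall_guide_c5 above 0.3 N).
It fails at once if the tall guide knocks against the tester (contact force between tester and tall_guide above 0.5 N).
It fails at once if a short guide is disturbed (moved more than 10 mm) (distance of any of short_guide_a_center, short_guide_b_center from where it was at the start of the episode above 0.01 m).
It fails at once if a bystander is disturbed (moved more than 15 mm) (distance of any of fire_button, ground_bar, spacer_a, spacer_b, screwdriver, coin_sensor_body, solder_reel from where it was at the start of the episode above 0.015 m).
It also fails if it takes over 51 s, if anything falls off the work surface, if the arm or the gripper's body presses on something with over 40 N, if the wrist force passes 120 N, or if a joint passes its speed limit or range.

ROBOT

A 7-joint arm with a two-finger parallel gripper is mounted at the origin on the work surface. World frame = base frame: x ahead of the robot, y to its left, z up, the work surface at z = 0. Lengths are in mm, angles in rad, forces in N, time in s.
With the tool pointing down it reaches from about 425 to 1025 mm from the base axis. Payload 9.4 kg.
Tool frame: the origin (TCP) lies midway between the tips of the shut fingers; the grasp point (between the pads) lies 19 mm behind it (bot.pinch_z is the z of the grasp point in the tool frame, in mm); z points along the fingers, y is the direction in which the jaws open and shut (so a half turn about z gives the same grasp; the last joint's range is limited). The gripper opens to 93 mm and grips with 3 to 60 N. Pads are 15 mm wide; open, the fingers measure 128 mm over their backs; the gripper's body (75 mm by 188 mm) begins 65 mm behind the grasp point.
Start: joints at [-1.342, 0.599, -0.003, 1.599, 0.002, 0.943, -0.08], TCP at [218.27, 691.363, 218.618] pointing down, gripper open.
Joint ranges: [-2.57, 2.57], [-0.35, 1.97], [-1.29, 1.29], [0.11, 2.56], [-1.05, 4.19], [0.11, 1.86], [-2.63, 2.63]. Speed limits (rad/s): [2.22, 2.22, 3.01, 3.01, 3.14, 3.14, 3.14].

INTERFACE

Orientations are given as a unit quaternion [w, x, y, z].
In Python, from rig import readout, viewer, order, bot gives the robot as it stands.
- The arm moves only by the tool arm_command, never from a script. Its argument "increments" is one flat list of numbers, 7 for each row, row after row: the opening in per cent of the stroke, from 0 (shut) to 100 (fully open), then the shift along the tool's x, y, z in cm, then the turn, a rotation vector about the tool's x, y, z in rad. A call has 1 to 10 rows; each row is the pose to reach, as a shift and turn from the pose measured when the call began, along the tool's axes at that moment; what a row does not reach only later rows make up. A row lasts 1/8 s, in which the tool goes at most 62.5 mm and 10.7 degrees, less where a joint would pass 70% of its speed; a pose out of reach is approached as far as the arm can. A call with a gripper value outside its range is refused whole. The fingers move at their own pace and stop on an object; the grip force is fixed at half the most. Time passes only in rows, so rows that repeat a pose let the fingers close. It gives the time, the measured TCP pose, the force and the opening at its end, in the units of the state.
- readout.get_state(): the state, without advancing time (a new reading comes with each control period).
- viewer.grab_frame(name): name is "side" or "top" or "wrist"; returns a dict with "pixels" (384x512x3 uint8, red, green, blue), "depth" (384x512 float32, mm along the optical axis (not along the pixel's ray), 0 where there is no reading), "camera_matrix" (3x3 intrinsics, pixels), "rvec" (rotation vector, rad) and "tvec" (3), from world to camera coordinates, as OpenCV has them; the wrist camera has in their place "mount" (4x4, takes a point from camera to tool coordinates, whose origin is the TCP and whose axes are the flange's). Camera axes: x right, y down, z forward; pixel columns grow to the right and rows downward; lengths in mm; the calibration is good to about 2 mm. A picture is of the moment at which its call begins: read the wrist's pose just before it.
- order.hand_in(): hands the job in, once; it reports no verdict.
The state is a dict: "time": time; "joint_pos": joint angles; "qd": joint speeds; "tau": joint torques, N m; "tcp_pos": TCP position; "eef_rot": TCP orientation; "force": force on the tool from outside, world axes, zero at the start; "torque": the same for the moment, N m; "width": finger opening in mm.
Only numpy, scipy, OpenCV 4.12 (cv2) and the standard library are available. Lean on these libraries where they do the work, as an engineer would, in place of code of your own. Each camera call takes 0.05 s, during which the arm holds its last target. There are 200 camera calls.

## Working session

There is one attempt and no reset: what is moved stays moved. The work goes in short steps, Python scripts to look and compute and a tool call to move; the robot and the scene stay as the last step left them, time stands still between calls to the robot, and variables do not carry over. Pictures are saved under pics/ and viewed, about 8 in all and at most 12, crops included, and the job is handed in when it is done.

Besides the shell and the picture viewer there is one more tool, called after "Emit:" as name(argument=value, ...) on one line, values as JSON. arm_command: Moves the arm, as the interface text tells. Its arguments: {"type":"object","properties":{"increments":{"type":"array"}},"required":["increments"]}

```bash
mkdir -p pics; ls; cat > h.py <<'E'
import numpy as np, cv2
from scipy.spatial.transform import Rotation as R
from rig import readout, viewer, order, bot
def grab(n):
    s=readout.get_state(); f=viewer.grab_frame(n); f['s']=s; return f
def Rt(s):
    q=s['eef_rot']; return R.from_quat([q[1],q[2],q[3],q[0]])
def cloud(f):
    d=f['depth'].astype(float); K=f['camera_matrix']; v,u=np.mgrid[:d.shape[0],:d.shape[1]]
    p=np.stack([(u-K[0,2])/K[0,0]*d,(v-K[1,2])/K[1,1]*d,d],-1)
    if 'mount' in f:
        M=f['mount']; w=(p@M[:3,:3].T+M[:3,3])@Rt(f['s']).as_matrix().T+f['s']['tcp_pos']
    else:
        w=(p-np.ravel(f['tvec']))@cv2.Rodrigues(np.array(f['rvec']))[0]
    w[d==0]=np.nan; return w
def save(n,img,s=1):
    cv2.imwrite('pics/'+n,cv2.resize(img[...,::-1],None,fx=s,fy=s,interpolation=cv2.INTER_CUBIC))
E
python3 - <<'E'
from h import *
for n in ['top','side']:
    f=grab(n); save(n+'0.png',f['pixels'],1.5); np.savez('pics/'+n+'0.npz',p=f['pixels'],w=cloud(f))
print(readout.get_state(), bot.pinch_z)
E
```

```text
pics
{'time': 0.1, 'joint_pos': array([-1.34172323,  0.60002794, -0.00253354,  1.6000089 ,  0.00182169,
        0.94290643, -0.07977086]), 'qd': array([ 0.00040962, -0.00153263,  0.00078536, -0.00084422, -0.00090076,
       -0.00068087,  0.0006087 ]), 'tau': array([ 6.41556762e-03, -7.66563177e+01,  1.50260523e+00, -2.52936548e+01,
       -5.23163367e-02,  1.35463456e-02,  7.85185625e-05]), 'tcp_pos': array([218.14582486, 690.96781944, 217.87351971]), 'eef_rot': array([-2.81796660e-05,  1.52246037e-01,  9.88342395e-01, -6.73930580e-04]), 'force': array([-0.32858309, -0.14797026, -0.22158944]), 'torque': array([ 0.00958709,  0.0009489 , -0.00570052]), 'width': 92.9394847056928} -18.8
```

View pics/top0.png

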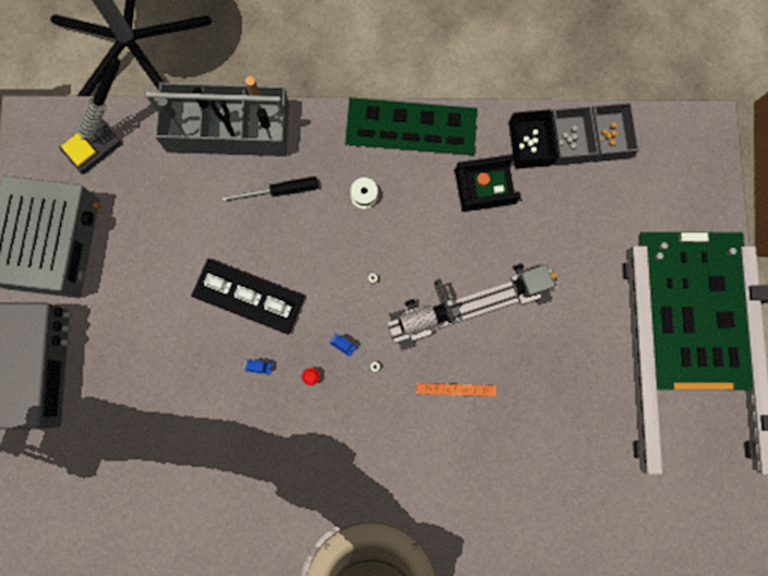

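View pics/side0.png

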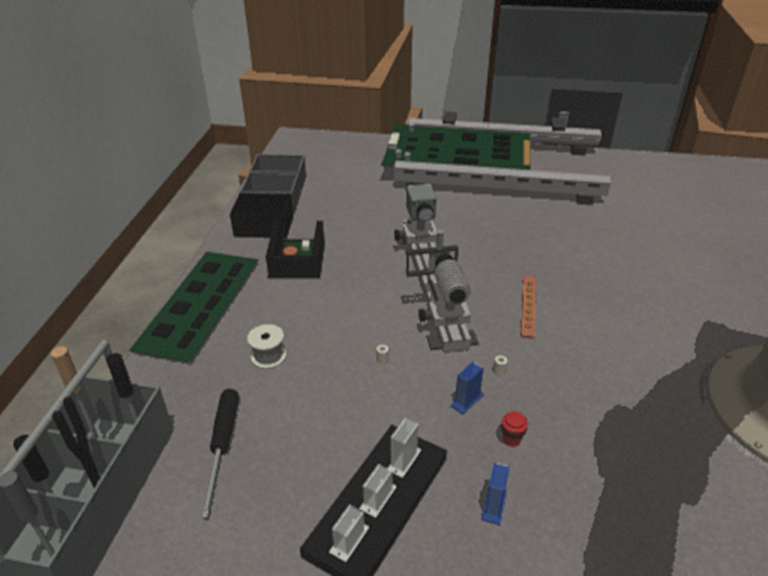

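Top view (×1.5 pixels): rack at (248,297) with three clear guides at (217,284), (248,294) and (278,306). Blue look-alikes are at (259,367) and (343,344). The tester runs from the lamp (410,325) to the receiver (535,280), with the shutter bars near (445,295). The side view shows the tall guide at (405,445), the rack end nearest the tester, which is (278,306) in the top view. Next I'll get coarse positions.

```bash
python3 - <<'E'
from h import *
z=np.load('pics/top0.npz'); w=z['w'];
for n,(u,v) in dict(g1=(217,284),g2=(248,294),g3=(278,306),lamp=(410,322),shut=(443,300),rec=(535,280),table=(330,230),spA=(373,278),spB=(375,366)).items():
    u,v=int(u/1.5),int(v/1.5); q=w[v-5:v+6,u-5:u+6].reshape(-1,3); q=q[~np.isnan(q[:,0])]
    print(n,w[v,u].round(0),'max z',q[q[:,2].argmax()].round(0))
# rack: black, z 10..30
m=(w[...,2]>12)&(w[...,2]<28); v,u=np.mgrid[:384,:512]; m&=(u>125)&(u<205)&(v>170)&(v<225)
r=cv2.minAreaRect(w[m][:,:2].astype(np.float32)); print('rack',r)
# high tester stuff
m=(w[...,2]>90)&(u>255)&(u<375)&(v>170)&(v<235); q=w[m]; print(q[q[:,2]>121].round(0))
r=cv2.minAreaRect(q[:,:2].astype(np.float32)); print(r)
m=(w[...,2]>10)&(u>255)&(u<375)&(v>170)&(v<235);print(cv2.minAreaRect(w[m][:,:2].astype(np.float32)))
g=w[180:220,255:320,2]; 
E
```

```text
g1 [552. 289.  59.] max z [566. 300.  61.]
g2 [533. 230.  56.] max z [541. 244.  60.]
g3 [509. 172.  68.] max z [522. 177.  78.]
lamp [476. -67. 119.] max z [482. -56. 121.]
shut [ 514. -126.  120.] max z [ 507. -132.  152.]
rec [ 553. -291.  116.] max z [ 538. -293.  125.]
table [671.  81.  -1.] max z [684.  75.   8.]
spA [575.  -2.   2.] max z [569.  -8.  34.]
spB [404.  -8.   1.] max z [410.  -8.  30.]
rack ((537.9653930664062, 238.61228942871094), (201.26953125, 80.34890747070312), 68.86113739013672)
[[ 577. -312.  121.]
 [ 574. -307.  121.]
 [ 571. -290.  123.]
 [ 568. -284.  123.]
 [ 566. -306.  123.]
 [ 563. -268.  122.]
 [ 563. -274.  122.]
 [ 563. -295.  121.]
 [ 563. -308.  123.]
 [ 560. -290.  121.]
 [ 557. -281.  123.]
 [ 557. -289.  125.]
 [ 554. -308.  124.]
 [ 552. -300.  122.]
 [ 549. -295.  122.]
 [ 549. -300.  121.]
 [ 549. -308.  123.]
 [ 546. -123.  121.]
 [ 547. -287.  122.]
 [ 544. -278.  123.]
 [ 541. -283.  123.]
 [ 541. -315.  124.]
 [ 538. -123.  122.]
 [ 538. -293.  125.]
 [ 539. -300.  121.]
 [ 538. -305.  122.]
 [ 535. -120.  121.]
 [ 536. -283.  122.]
 [ 530. -120.  121.]
 [ 530. -123.  122.]
 [ 510. -130.  148.]
 [ 510. -133.  150.]
 [ 510. -135.  149.]
 [ 507. -128.  148.]
 [ 507. -130.  148.]
 [ 507. -132.  152.]
 [ 507. -135.  148.]
 [ 508. -128.  125.]
 [ 505. -128.  143.]
 [ 505. -130.  148.]
 [ 505. -133.  148.]
 [ 505. -136.  145.]
 [ 504. -129.  133.]
 [ 503. -131.  139.]
 [ 503. -133.  144.]
 [ 503. -131.  122.]
 [ 502. -133.  127.]
 [ 500. -138.  122.]
 [ 492. -141.  123.]
 [ 490.  -99.  121.]
 [ 490. -104.  121.]
 [ 487.  -93.  122.]
 [ 484. -138.  122.]]
((535.4163818359375, -184.60765075683594), (77.99099731445312, 296.79254150390625), 18.1297607421875)
((529.203369140625, -188.55056762695312), (91.79603576660156, 330.7642822265625), 17.90665054321289)
```

```bash
cat >> h.py <<'E'
def inc(p,jaw_deg=None):
    "tool-frame shift (cm) and turn to TCP p, tool down, jaws (tool y) at jaw_deg in world (mod 180)"
    s=readout.get_state(); r=Rt(s); d=r.inv().apply(np.array(p)-s['tcp_pos'])/10
    if jaw_deg is None: return d.round(2)
    out=[]
    for a in (jaw_deg,jaw_deg+180):
        a=np.radians(a); y=np.array([np.cos(a),np.sin(a),0]); z=np.array([0,0,-1.]); x=np.cross(y,z)
        out.append((r.inv()*R.from_matrix(np.stack([x,y,z],1))).as_rotvec())
    return d.round(2), min(out,key=np.linalg.norm).round(3)
E
python3 - <<'E'
from h import *
f=grab('wrist'); print(f['mount'].round(2),f['camera_matrix'].round(0))
print(inc([480,-150,330],18.3))
E
```

```text
[[   0.     -0.97   -0.24   66.45]
 [   1.      0.      0.     -1.28]
 [  -0.     -0.24    0.97 -166.35]
 [   0.      0.      0.      1.  ]] [[280.   0. 257.]
 [  0. 280. 191.]
 [  0.   0.   1.]]
(array([-50.29, -72.33, -11.11]), array([-0.001,  0.001,  0.946]))
```

```bash
python3 - <<'E'
from h import *
print(inc([500,200,330],18.3))
E
```

```text
(array([-41.66, -38.35, -11.15]), array([-0.001,  0.001,  0.946]))
```

Emit:
arm_command(increments=[100,-5,-4.5,-3,0,0,0.1,100,-10,-9,-6,0,0,0.2,100,-15,-13.5,-9,0,0,0.3,100,-20,-18,-11,0,0,0.4,100,-25,-22.5,-11,0,0,0.5,100,-30,-27,-11,0,0,0.6,100,-34,-31.5,-11,0,0,0.7,100,-38,-35,-11,0,0,0.8,100,-41,-38,-11,0,0,0.9,100,-42,-40,-11,0,0,0.946])

```text
time: 1.4
tcp_pos: [499.5, 180.2, 328.6]
eef_rot: [0.001, 0.588, 0.809, -0.001]
force: [0.5, 0.4, -0.1]
width: 92.4
```

```bash
python3 - <<'E'
from h import *
f=grab('wrist'); print(f['s']['joint_pos'],f['s']['tcp_pos'],f['s']['time']); save('w1.png',f['pixels'],1.5); np.savez('pics/w1.npz',p=f['pixels'],w=cloud(f))
print(inc([480,-150,330],18.3))
E
```

```text
[-0.74010939  0.2537489   0.3654082   1.92098241 -0.10583472  0.98585071
 -0.01305898] [499.48676737 180.16959906 328.58654748] 1.4
(array([-3.041e+01, -1.180e+01, -1.000e-02]), array([-0.   ,  0.004, -0.012]))
```

View w1.

View pics/w1.png

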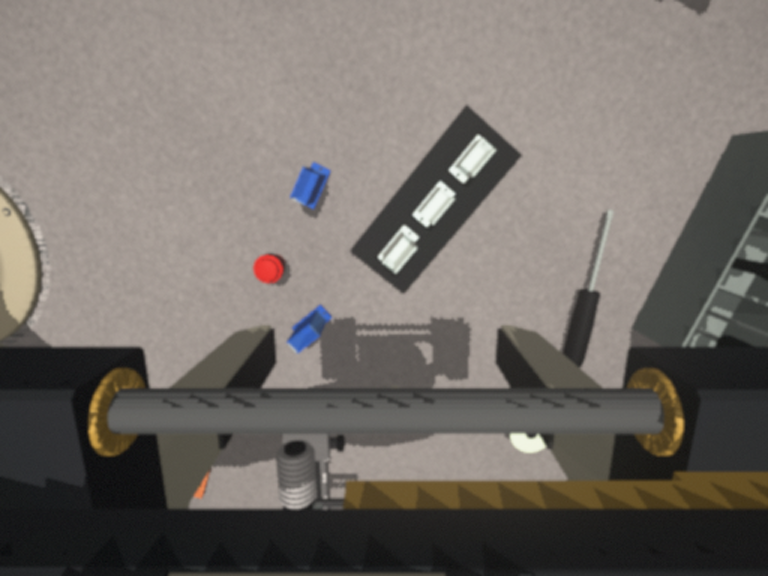

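Emit:
arm_command(increments=[100,-5,-2,0,0,0,0,100,-10,-4,0,0,0,0,100,-15,-6,0,0,0,0,100,-20,-8,0,0,0,0,100,-25,-10,0,0,0,0,100,-30,-12,0,0,0,0,100,-30,-12,0,0,0,0,100,-30,-12,0,0,0,0])

```text
time: 2.45
tcp_pos: [476.8, -146.0, 329.7]
eef_rot: [0.001, 0.59, 0.807, -0.001]
force: [0.4, 0.5, 0.2]
width: 92.9
```

```bash
python3 - <<'E'
from h import *
f=grab('wrist'); print(f['s']['joint_pos'],f['s']['tcp_pos'],f['s']['time']); save('w2.png',f['pixels'],1.5); np.savez('pics/w2.npz',p=f['pixels'],w=cloud(f),t=f['s']['tcp_pos'])
E
```

```text
[-0.24551852  0.21381929  0.52790325  1.98902859 -0.12670126  0.96968639
  0.65209543] [ 476.83997139 -146.04283644  329.68031789] 2.45
```

View pics/w2.png

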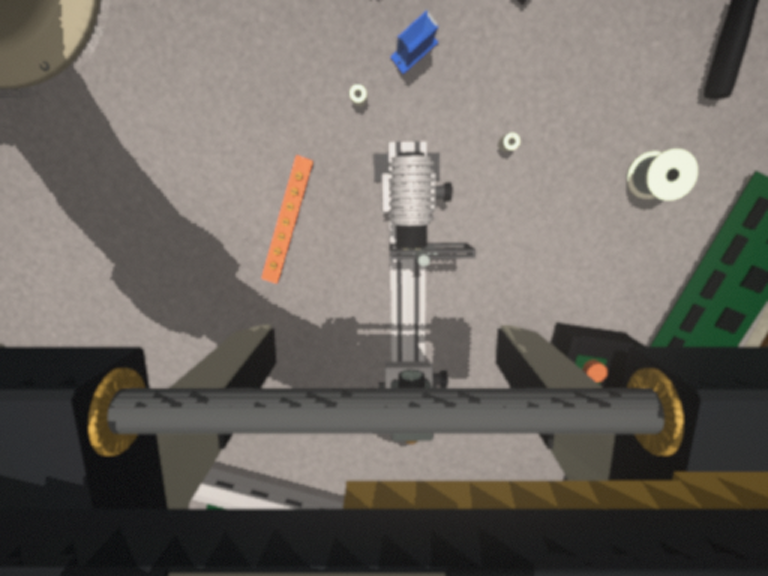

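w1: rack with guides at (472,158), (434,203) and the tall one (398,250), blue look-alikes at (311,186) and (308,330). w2: the lamp barrel (410,190), shutter bars (440,248), pin top (424,260) and receiver (412,380) all lie along image vertical. Now I'll measure the tester.

```bash
python3 - <<'E'
from h import *
z=np.load('pics/w2.npz'); w=z['w']; p=z['p'].astype(float)
v,u=np.mgrid[:384,:512]
box=(u>245)&(u<325)&(v>90)&(v<238)
# rail: z 20..34, per image row mid of left/right extents, in gap & at lamp end
m=box&(w[...,2]>15)&(w[...,2]<36)&(v>178)
mid=[];wd=[]
for r in range(180,236):
    q=w[r][m[r]]
    if len(q)>8: mid.append((q[0]+q[-1])/2); wd.append(np.linalg.norm(q[0,:2]-q[-1,:2]))
mid=np.array(mid); print('rail mid width',np.median(wd),'z',np.median(mid[:,2]))
k=np.abs(np.array(wd)-np.median(wd))<4; mid=mid[k]
def line(P):
    c=P[:,:2].mean(0); d=np.linalg.svd(P[:,:2]-c)[2][0]; d*=np.sign(d[1]); return c,d,np.degrees(np.arctan2(-d[0],d[1]))
print('rail',line(mid),k.sum())
# lamp barrel
m2=box&(w[...,2]>75)&(w[...,2]<130)&(v>100)&(v<158)&(u<292)
mid2=[];
for r in range(102,156):
    q=w[r][m2[r]]
    if len(q)>8: mid2.append(np.r_[(q[0]+q[-1])/2,np.linalg.norm(q[0,:2]-q[-1,:2]),q[:,2].max()])
mid2=np.array(mid2); print('barrel',line(mid2),np.median(mid2[:,3:],0))
# pin
mp=box&(w[...,2]>126)&(v>155)&(v<190); q=w[mp]; t=q[q[:,2]>144]
print('pin',len(q),q.mean(0),'top',len(t),t.mean(0) if len(t) else 0, cv2.minEnclosingCircle(t[:,:2].astype(np.float32)))
mb=box&(w[...,2]>108)&(w[...,2]<124)&(v>158)&(v<175); q=w[mb]; print('bars',cv2.minAreaRect(q[:,:2].astype(np.float32)))
mr=box&(w[...,2]>60)&(v>205); q=w[mr]; print('rec',len(q),q.min(0),q.max(0))
E
```

```text
rail mid width 38.23413780345922 z 26.156256975080908
rail (array([ 525.05346737, -217.49293827]), array([-0.32085687,  0.9471277 ]), np.float64(18.714752486669592)) 56
barrel (array([481.49149582, -87.14473191]), array([-0.31864519,  0.94787406]), np.float64(18.581011728286406)) [ 35.20628378 114.91948445]
pin 67 [ 504.95597432 -134.80294746  144.81029928] top 49 [ 505.59243323 -135.54270238  148.12332381] ((505.6878967285156, -135.76776123046875), 4.741591930389404)
bars ((514.4074096679688, -127.95172119140625), (77.80097198486328, 17.002147674560547), 17.451074600219727)Traceback (most recent call last):
  File "<stdin>", line 27, in <module>
    return umr_minimum(a, axis, None, out, keepdims, initial, where)
ValueError: zero-size array to reduction operation minimum which has no identity
```

```bash
python3 - <<'E'
from h import *
print(inc([505.6,-135.6,180],18.6),inc([505.6,-135.6,124],18.6))
E
```

```text
(array([ 0.11,  3.03, 14.97]), array([-0.   ,  0.003, -0.015])) (array([ 0.13,  3.03, 20.57]), array([-0.   ,  0.003, -0.015]))
```

Emit:
arm_command(increments=[60,0.1,3.0,4,0,0,-0.015,60,0.1,3.0,9,0,0,-0.015,60,0.1,3.0,14,0,0.003,-0.015,60,0.1,3.0,17,0,0.003,-0.015,60,0.1,3.0,19,0,0.003,-0.015,60,0.1,3.0,20,0,0.003,-0.015,60,0.1,3.0,20.5,0,0.003,-0.015,60,0.1,3.0,20.5,0,0.003,-0.015])

```text
time: 3.5
tcp_pos: [505.7, -135.6, 124.9]
eef_rot: [-0.0, 0.583, 0.812, 0.0]
force: [-0.9, -0.6, -0.1]
width: 55.5
```

```bash
python3 - <<'E'
from h import *
f=grab('wrist'); w=cloud(f); save('w3.png',f['pixels'],1.5)
print(f['s']['tcp_pos'],f['s']['force'])
v,u=np.mgrid[:384,:512]; m=(w[...,2]>142)&(w[...,2]<156)&(v<330)&(v>200)
print(m.sum(), w[m].mean(0), inc([505.6,-135.6,124],18.6))
E
```

```text
[ 505.66514154 -135.60547752  124.94035891] [-0.86272449 -0.55149982 -0.08539325]
1084 [ 503.79800677 -132.02429267  148.75742566] (array([ 0.02, -0.01,  0.12]), array([ 0.,  0., -0.]))
```

View pics/w3.png

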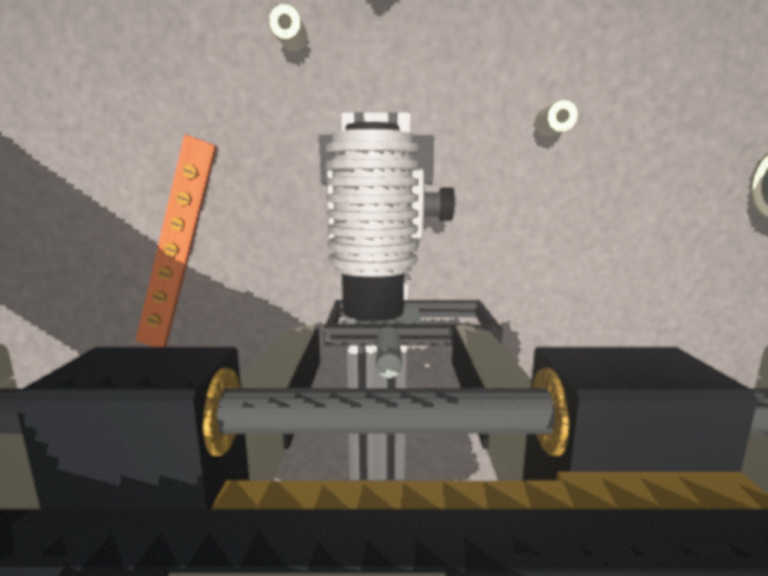

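The pin (390,360) stands between the fingers, so I'll close on it.

Emit:
arm_command(increments=[0,0,0,0,0,0,0,0,0,0,0,0,0,0,0,0,0,0,0,0,0,0,0,0,0,0,0,0,0,0,0,0,0,0,0])

```text
time: 4.18
tcp_pos: [505.8, -135.8, 125.2]
eef_rot: [0.0, 0.584, 0.812, 0.0]
force: [1.4, -0.4, -0.1]
width: 10.5
```

Emit:
arm_command(increments=[0,0,0.6,0,0,0,0,0,0,1.2,0,0,0,0,0,0,1.8,0,0,0,0,0,0,2.4,0,0,0,0,0,0,3.0,0,0,0,0,0,0,3.4,0,0,0,0,0,0,3.65,0,0,0,0,0,0,3.65,0,0,0,0,0,0,3.65,0,0,0,0])

```text
time: 5.3
tcp_pos: [534.7, -126.0, 125.0]
eef_rot: [-0.004, 0.585, 0.811, -0.002]
force: [-18.3, -6.7, 16.2]
width: 9.3
```

```bash
python3 - <<'E'
from h import *
f=grab('wrist'); w=cloud(f); s=f['s']; print(s['tcp_pos'],s['force'],s['torque'],s['joint_pos'],s['width'])
save('w4.png',f['pixels'][150:300,180:380],3.5)
E
```

```text
[ 534.71856657 -126.00854264  125.03199226] [-18.31338042  -6.7002138   16.2346308 ] [-1.60931142  4.20369434  0.05359866] [-0.12897952  0.55028044  0.3733166   2.09779477 -0.36230693  0.56327273
  0.8268097 ] 9.255972879268011
```

View pics/w4.png

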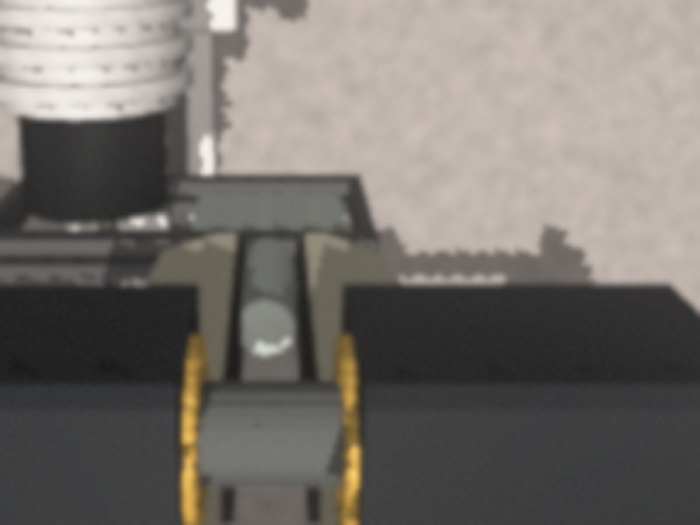

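```bash
python3 - <<'E'
from h import *
f=grab('wrist'); w=cloud(f); 
ex=np.array([.9478,.319]); ey=np.array([-.319,.9478]); O=np.array([519.2,-199.6])
T=lambda q: np.c_[(q[:,:2]-O)@ex,(q[:,:2]-O)@ey,q[:,2]]
v,u=np.mgrid[:384,:512]
m=(u>248)&(u<266)&(v>234)&(v<253); q=T(w[m]); q=q[(q[:,2]>143)&(q[:,2]<155)]; print('pin top',len(q),q.mean(0),q.min(0),q.max(0))
for U,V in [(235,210),(260,212),(275,212),(283,205),(283,217),(240,225),(278,225),(200,220),(275,203),(245,245),(270,245)]:
    print(U,V,T(w[V,U][None]).round(1))
f=grab('top');w=cloud(f); m=(w[...,2]>141)&(v>150)&(v<230)&(u>255)&(u<375); print(T(w[m]).round(0)[:30])
E
```

```text
pin top 243 [ 37.63654009  65.45814147 148.29949838] [ 33.46479221  59.76477475 143.11825925] [ 42.38008256  70.16508753 152.37428101]
235 210 [[20.9 65.5 89.7]]
260 212 [[39.8 65.8 95.6]]
275 212 [[50.8 65.6 95. ]]
283 205 [[57.4 68.3 86.1]]
283 217 [[ 55.   68.5 114.5]]
240 225 [[ 28.2  72.5 140. ]]
278 225 [[ 50.   72.3 139.4]]
200 220 [[  0.6  67.9 118.7]]
275 203 [[51.6 67.9 79.3]]
245 245 [[ 32.3  71.5 164.8]]
270 245 [[ 44.4  72.5 167. ]]
[[132.  96. 254.]
 [132.  94. 251.]
 [131.  92. 254.]
 [130.  90. 255.]
 [130.  87. 253.]
 [129.  85. 252.]
 [128.  82. 252.]
 [128.  80. 250.]
 [126.  78. 254.]
 [126.  75. 253.]
 [126.  73. 250.]
 [125.  70. 250.]
 [ 75. 110. 486.]
 [ 73. 109. 492.]
 [ 73. 107. 493.]
 [ 72. 106. 496.]
 [ 71. 104. 497.]
 [ 61. 111. 544.]
 [ 60. 109. 542.]
 [ 59. 108. 545.]
 [ 59. 106. 544.]
 [ 58. 105. 544.]
 [ 58. 103. 544.]
 [ 57. 102. 546.]
 [ 56. 100. 547.]
 [ 55.  99. 550.]
 [ 53.  98. 555.]
 [ 53.  97. 556.]
 [ 52.  95. 558.]
 [ 50.  95. 562.]]
```

Pin in the tester frame went from x=+7.5 to +37.6. The bars span −20 to +57, so blade centre 0 is closed and 36 is open. The shutter is therefore on its stop, having started slightly ajar, which also explains the 19 N. I'll relax, release and rise.

Emit:
arm_command(increments=[0,0,0,0,0,0,0,0,0,0,0,0,0,0,40,0,0,0,0,0,0,50,0,0,0,0,0,0,50,0,0,0,0,0,0,50,0,0,-2,0,0,0,50,0,0,-5,0,0,0,60,0,0,-10,0,0,0,60,0,0,-16,0,0,0,60,0,0,-16,0,0,0])

```text
time: 6.7
tcp_pos: [538.3, -126.7, 289.2]
eef_rot: [-0.0, 0.585, 0.811, -0.0]
force: [0.6, 0.5, -1.1]
width: 55.6
```

```bash
python3 - <<'E'
from h import *
f=grab('wrist'); w=cloud(f); 
ex=np.array([.9478,.319]); ey=np.array([-.319,.9478]); O=np.array([519.2,-199.6])
T=lambda q: np.c_[(q[:,:2]-O)@ex,(q[:,:2]-O)@ey,q[:,2]]
v,u=np.mgrid[:384,:512]
t=T(w.reshape(-1,3)); k=(t[:,2]>144)&(t[:,2]<153)&(abs(t[:,1]-65)<15)&(abs(t[:,0]-20)<40); print('pin',k.sum(),t[k].mean(0), f['s']['tcp_pos'],f['s']['force'])
# rack coarse from w1
W=np.load('pics/w1.npz')['w']; rng=(W[...,2]>14)&(W[...,2]<26)&(u>220)&(u<350)&(v>65)&(v<200)
print(cv2.minAreaRect(W[rng][:,:2].astype(np.float32)))
g=(W[...,2]>30)&(u>220)&(u<350)&(v>65)&(v<200); n,l=cv2.connectedComponents(g.astype(np.uint8))
for i in range(1,n):
    q=W[l==i]
    if len(q)>30: top=q[q[:,2]>np.percentile(q[:,2],95)-6]; print(i,len(q),'zmax',np.percentile(q[:,2],95),cv2.minAreaRect(top[:,:2].astype(np.float32)))
print(inc([430,150,330],69))
E
```

```text
pin 62 [ 36.54840866  65.15330693 148.20975086] [ 538.3068924  -126.69568235  289.20367526] [ 0.63869283  0.46016091 -1.06863767]
((536.2603759765625, 234.9652099609375), (200.5087432861328, 80.1342544555664), 68.83222961425781)
1 351 zmax 55.61394056956857 ((558.5701904296875, 292.699462890625), (34.88850021362305, 18.06931495666504), 68.96014404296875)
2 300 zmax 55.71056955164879 ((536.1871337890625, 234.984130859375), (34.63645935058594, 18.047584533691406), 68.52994537353516)
3 344 zmax 73.73623757767108 ((513.7847290039062, 177.20713806152344), (34.65915298461914, 18.0157527923584), 69.56201934814453)
(array([29.58, -1.44, -4.26]), array([-0.003, -0.003, -0.882]))
```

Shutter pin at x≈36.5, which is open. Tall guide at (513.8,177.2): its top is at z≈74 (expected 72) against ≈56 for the others (expected 54). It lies 62 mm from the rack centre along 68.8°, as described. Now the pre-grasp pose.

```bash
python3 - <<'E'
from h import *
print(inc([513.8,177.2,180],-21.2))
W=np.load('pics/w1.npz'); save('crop1.png',W['p'][60:210,180:360],4)
E
```

```text
(array([29.48,  7.43, 10.7 ]), array([-0.004, -0.   ,  0.692]))
```

View pics/crop1.png

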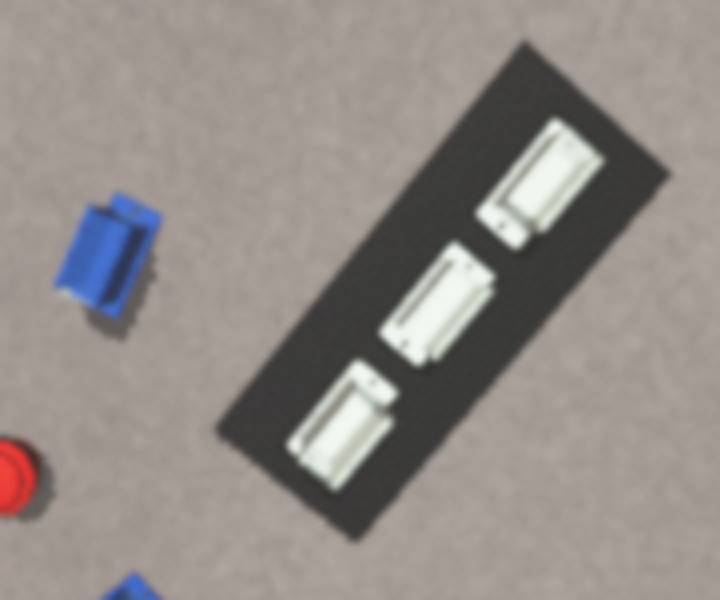

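The crop shows three clear guides at (545,185), (438,305) and (343,425), plus the blue decoys at (110,255) and at the bottom edge. By height, the lower one (343,425) is the tall guide.

Emit:
arm_command(increments=[60,5,1,0,0,0,0.1,60,10,2.5,0,0,0,0.2,60,15,4,1,0,0,0.3,60,20,5,3,0,0,0.42,60,25,6.5,6,0,0,0.55,60,29,7.4,8,0,0,0.65,60,29.5,7.4,10,0,0,0.692,60,29.5,7.4,10.7,0,0,0.692,60,29.5,7.4,10.7,0,0,0.692])

```text
time: 7.88
tcp_pos: [513.1, 176.3, 179.4]
eef_rot: [-0.001, 0.825, 0.565, -0.003]
force: [0.1, -0.3, 0.0]
width: 55.9
```

```bash
python3 - <<'E'
from h import *
f=grab('wrist'); w=cloud(f); save('w5.png',f['pixels'],1.3)
v,u=np.mgrid[:384,:512]; c=np.array([513.8,177.2])
m=(w[...,2]>65)&(w[...,2]<80)&(np.hypot(w[...,0]-c[0],w[...,1]-c[1])<30); q=w[m]
print(f['s']['tcp_pos'],f['s']['joint_pos'],m.sum(),np.median(q[:,2]),cv2.minAreaRect(q[:,:2].astype(np.float32)))
print(inc([513.8,177.2,32],-21.2))
E
```

```text
[513.08445097 176.33631489 179.39534628] [-0.83032031  0.4896098   0.56990029  2.07743494 -0.41127879  0.6906351
 -0.35958267] 627 72.36793569572696 ((514.0560302734375, 177.65135192871094), (34.69725799560547, 17.322813034057617), 69.00764465332031)
(array([ 0.12,  0.05, 14.8 ]), array([-0.004,  0.002, -0.   ]))
```

View pics/w5.png

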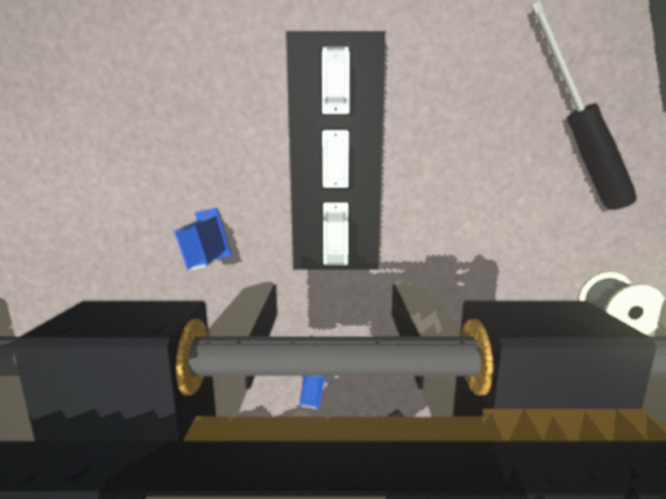

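The tall guide (336,235) sits centred between the fingers, square to the jaws, with its top at 72.4 mm as expected. Descending.

Emit:
arm_command(increments=[60,0.1,0.05,4,0,0,0,60,0.15,0.05,8,-0.004,0.002,0,60,0.15,0.05,11,-0.004,0.002,0,60,0.15,0.05,13,-0.004,0.002,0,60,0.15,0.05,14.4,-0.004,0.002,0,60,0.15,0.05,14.8,-0.004,0.002,0,60,0.15,0.05,14.8,-0.004,0.002,0,60,0.15,0.05,14.8,-0.004,0.002,0])

```text
time: 8.93
tcp_pos: [514.3, 177.6, 32.8]
eef_rot: [-0.0, 0.825, 0.565, 0.001]
force: [0.2, 0.3, 0.7]
width: 55.7
```

```bash
python3 - <<'E'
from h import *
s=readout.get_state(); print(s['force']); print(inc([514,177.5,32],-21.2))
E
```

```text
[0.16817978 0.26460299 0.74413258]
(array([-0.02, -0.02,  0.08]), array([ 0.001, -0.001, -0.   ]))
```

Emit:
arm_command(increments=[0,0,0,0,0,0,0,0,0,0,0,0,0,0,0,0,0,0,0,0,0,0,0,0,0,0,0,0,0,0,0,0,0,0,0])

```text
time: 9.55
tcp_pos: [514.3, 177.6, 32.8]
eef_rot: [-0.0, 0.825, 0.565, 0.001]
force: [-0.1, -0.2, 0.7]
width: 18.1
```

Gripped at 18.1 mm. Lifting straight up slowly.

Emit:
arm_command(increments=[0,0,0,-0.4,0,0,0,0,0,0,-1,0,0,0,0,0,0,-2,0,0,0,0,0,0,-4,0,0,0,0,0,0,-8,0,0,0,0,0,0,-12,0,0,0,0,0,0,-17,0,0,0,0,0,0,-20,0,0,0,0,0,0,-20,0,0,0])

```text
time: 10.68
tcp_pos: [515.0, 177.8, 235.4]
eef_rot: [-0.0, 0.825, 0.565, 0.003]
force: [-0.6, -0.6, -1.2]
width: 17.8
```

```bash
python3 - <<'E'
from h import *
s=readout.get_state(); print(s['width'],s['force'],s['tcp_pos'])
print(inc([519.2,-199.6,235],18.6))
E
```

```text
17.81555689936906 [-0.61866084 -0.55723408 -1.16814697] [514.97945557 177.76198164 235.35600708]
(array([-35.03,  14.05,  -0.09]), array([ 0.005, -0.003, -0.695]))
```

Emit:
arm_command(increments=[0,-4,1.6,0,0,0,-0.08,0,-8,3.2,0,0,0,-0.16,0,-12,4.8,0,0,0,-0.24,0,-16,6.4,0,0,0,-0.32,0,-20,8,0,0,0,-0.4,0,-24,9.6,0,0,0,-0.48,0,-28,11.2,0,0,0,-0.56,0,-32,12.8,0,0,0,-0.64,0,-35,14,0,0.005,-0.003,-0.695,0,-35,14,0,0.005,-0.003,-0.695])

```text
time: 11.92
tcp_pos: [517.9, -201.7, 233.4]
eef_rot: [-0.001, 0.585, 0.811, -0.001]
force: [0.3, -0.0, -0.9]
width: 18.1
```

```bash
python3 - <<'E'
from h import *
f=grab('wrist'); w=cloud(f); s=f['s']; print(s['width'],s['force'],s['tcp_pos'])
save('w6.png',f['pixels'],1.5)
fs=grab('side'); ws=cloud(fs); save('s6.png',fs['pixels'],1.5)
# guide points from side cloud near TCP; relative to tcp
d=ws-s['tcp_pos']; m=(abs(d[...,0])<40)&(abs(d[...,1])<40)&(d[...,2]<-3)&(d[...,2]>-45)
q=d[m]; print(m.sum(), q.min(0),q.max(0))
print(inc([519.2,-199.6,84.8],18.6))
E
```

```text
18.05411821455694 [ 0.31074184 -0.03473583 -0.87713601] [ 517.85095457 -201.71047318  233.42540594]
100 [-18.54278317 -14.92871357 -18.94537306] [16.13178914 30.31841398 -3.08665852]
(array([-0.15,  0.08, 14.85]), array([-0.001, -0.002, -0.001]))
```

View pics/s6.png

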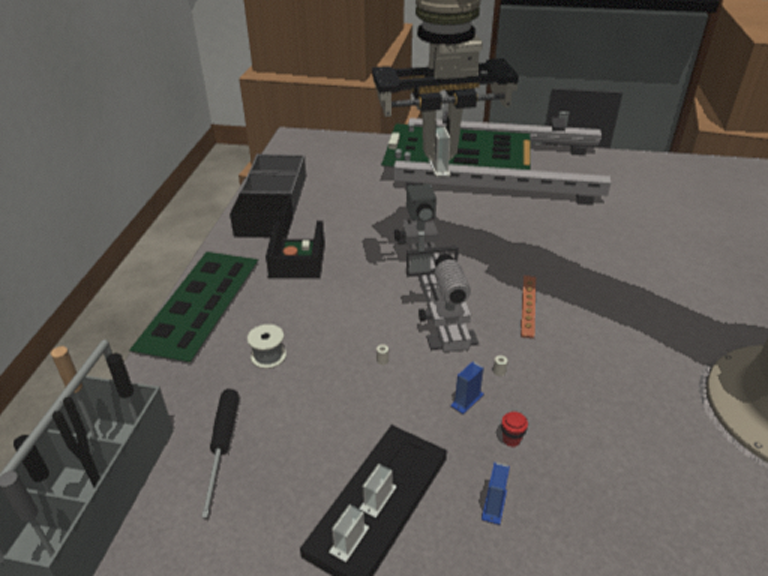

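Side view: the tall guide hangs upright in the jaws at (443,150), the two short guides are still in the rack at (378,490) and (348,530), and nothing else has moved. The guide underside is 19 mm below the TCP, so the TCP goes to z≈85.

Emit:
arm_command(increments=[0,-0.15,0.1,3,0,0,0,0,-0.15,0.1,6,-0.001,-0.002,0,0,-0.15,0.1,8,-0.001,-0.002,0,0,-0.15,0.1,10,-0.001,-0.002,0,0,-0.15,0.1,12,-0.001,-0.002,0,0,-0.15,0.1,13.5,-0.001,-0.002,0,0,-0.15,0.1,14.5,-0.001,-0.002,0,0,-0.15,0.1,14.85,-0.001,-0.002,0,0,-0.15,0.1,14.85,-0.001,-0.002,0,0,-0.15,0.1,14.85,-0.001,-0.002,0])

```text
time: 13.28
tcp_pos: [519.7, -199.7, 85.4]
eef_rot: [0.0, 0.584, 0.812, -0.0]
force: [0.6, -0.3, 0.3]
width: 17.9
```

```bash
python3 - <<'E'
from h import *
f=grab('wrist'); w=cloud(f); s=f['s']; print(s['width'],s['force'],s['tcp_pos'],s['qd'].round(4))
save('w7.png',f['pixels'],1.5); fs=grab('side'); save('s7.png',fs['pixels'][90:250,220:360],4)
ws=cloud(fs)
ex=np.array([.9478,.319]); ey=np.array([-.319,.9478]); O=np.array([519.2,-199.6])
T=lambda q: np.c_[(q[:,:2]-O)@ex,(q[:,:2]-O)@ey,q[:,2]]
print('tcp in tester',T(s['tcp_pos'][None]))
t=T(ws.reshape(-1,3)); k=(abs(t[:,0])<20)&(abs(t[:,1])<40)&(t[:,2]>50)&(t[:,2]<135); print('guide',k.sum(),t[k].min(0),t[k].max(0))
for F in (w,ws):
    t=T(F.reshape(-1,3)); k=(t[:,2]>128)&(t[:,2]<153)&(abs(t[:,1]-65)<10)&(abs(t[:,0]-25)<30); print('pin',k.sum(),t[k].mean(0))
print(inc([519.2,-199.6,84.9],18.6))
E
```

```text
17.91318049626272 [ 0.61377641 -0.3431511   0.3360985 ] [ 519.72187501 -199.74137932   85.35395858] [-0.0024 -0.0001  0.0002  0.0021 -0.0012 -0.0011  0.0008]
tcp in tester [[ 0.44953313 -0.30047745 85.35395858]]
guide 340 [-19.64960252 -18.26402538  65.15293063] [ 19.14277257  28.4977043  134.9611566 ]
pin 923 [ 35.21296841  64.84368666 144.77312654]
pin 37 [ 37.65575647  69.32152176 139.38022448]
(array([ 0.02, -0.04,  0.04]), array([ 0.   ,  0.001, -0.001]))
```

View pics/s7.png

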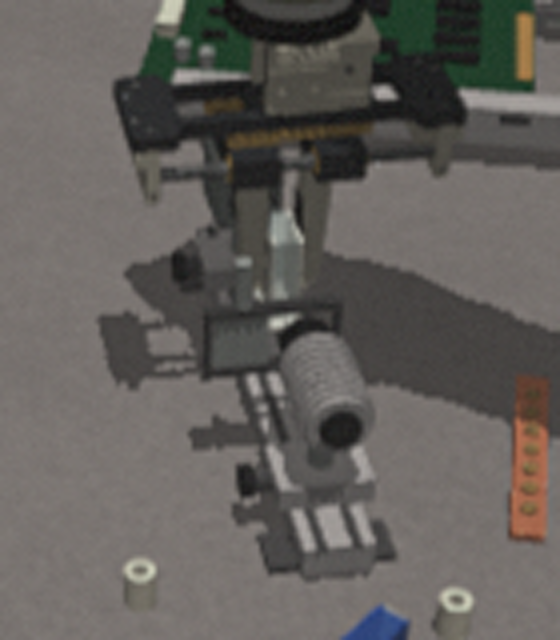

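View pics/w7.png

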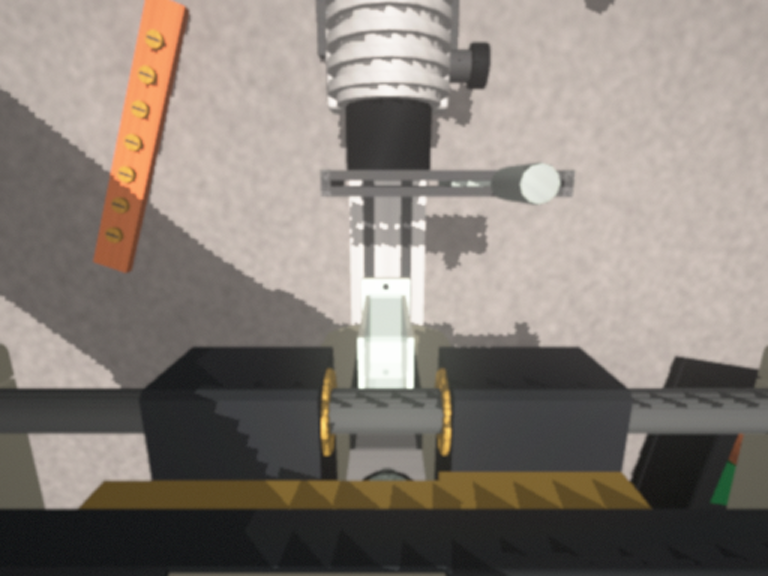

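The wrist view shows the guide (386,330) in line with the lamp barrel (388,140) and rail, and the pin (540,183) at the open end. Underside is at z≈65, so the centre is ≈95. Settling, then handing in.

Emit:
arm_command(increments=[0,0,0,0,0,0,0,0,0,0,0,0,0,0,0,0,0,0,0,0,0,0,0,0,0,0,0,0])

```text
time: 13.88
tcp_pos: [519.7, -199.7, 85.3]
eef_rot: [0.0, 0.584, 0.812, -0.0]
force: [0.3, -0.2, -0.9]
width: 17.9
```

```bash
python3 - <<'E'
from h import *
s=readout.get_state(); print(s['time'],s['tcp_pos'],s['width'],s['force'],abs(s['qd']).max())
print(order.hand_in())
E
```

```text
13.875 [ 519.67016312 -199.6779019    85.30306693] 17.8533045474644 [ 0.25305899 -0.16834749 -0.94295683] 0.001564449121139383
the job is handed in; nothing more can be done
None
```

I slid the shutter open by its pin, lifted the tall guide out of the rack by its frosted sides, and handed the job in at about 13.9 s with the guide gripped in the beam. No verdict was reported.

**Last checks:**
- **Guide position:** the TCP is within about 0.5 mm of the beam sideways and along it. The guide's underside is at z≈65 mm, so its centre is at about 95 mm.
- **Alignment:** the guide is square to the beam and upright in the pictures, and the TCP reads pointing straight down.
- **Grip and stillness:** finger opening is 17.9 mm on the 18 mm guide. The arm is still, and the outside force is about 1 N, so nothing suggests contact with the tester.
- **Everything else:** the two short guides were still in the rack in the last full side view. I saw no bystander moved.

**One disagreement:** the pin moved only about 30 mm before stopping with 19 N, not the full 36 mm. It started about 7 mm off the beam axis, so I took the shutter to have been slightly ajar. The pin ended 35 to 38 mm from the beam axis. The guide bars are also centred about 18 mm off the axis, which matches a 0–36 mm travel. I therefore judged the shutter to be fully open at its stop; I could not read the joint value directly.

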